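Load an ink cassette up the feed ramp

ROBOT

A 6-joint arm with a two-finger parallel gripper is mounted at the origin on a cart in front of the work surface, level with it; the furniture and walls round the work are solid. World frame = base frame: x ahead of the robot, y to its left, z up, the work surface at z = 0. Lengths are in m, angles in degrees, forces in N, time in s.
With the tool pointing down it reaches from about 0.3 to 0.75 m from the base axis. Payload 8.5 kg.
Tool frame: the origin (TCP) lies between the finger pads; the fingertips stand 17 mm ahead of it and the grasp point (between the pads) lies 2 mm behind it (env.tip_reach is the distance from the TCP to the fingertips, in m); z points along the fingers, y is the line along which they close (so a half turn about z gives the same grasp; the last joint's range is limited). The gripper opens to 85 mm and grips with 20 to 120 N. Pads are 22 mm wide; open, the fingers measure 114 mm over their backs; the gripper's body (76 mm by 85 mm) begins 54 mm behind the grasp point. The pads swing forward as they close: fully open they stand 13 mm farther back than shut.
Start: joints at [-78.283, 21.807, 74.336, -0, 83.858, -12.336], TCP at [0.224, -0.502, 0.248] pointing down, gripper open.
Joint ranges: [-178.18, 178.18], [-50.72, 133.34], [12.68, 142.11], [-81.47, 261.47], [9.98, 163.14], [-165.26, 165.26]. Speed limits (degrees/s): [136.94, 136.94, 180, 180, 180, 180].

INTERFACE

Orientations are given as a 3x3 rotation matrix whose columns are the frame's x, y, z axes.
In Python, from rig import env, viewer gives the robot as it stands.
- The arm moves only by the tool move_arm, never from a script. Its argument "motion" is a list of rows, each a list of 2 entries, a list of its own where there are three numbers: the shift along the tool's x, y, z normalised to -1 to 1, where 1 is 50 mm, then the turn, a rotation vector about the tool's x, y, z normalised to -1 to 1, where 1 is 8 degrees. A call has 1 to 20 rows; each row shifts and turns the commanded pose from where the row before left it, along the tool's axes as they then stand; what a row does not reach is not made up. A row lasts 1/10 s, in which the tool goes at most 50 mm and 8.59 degrees, less where a joint would pass 70% of its speed; a pose out of reach is approached as far as the arm can. A call with a number of a shift or a turn outside -1 to 1 is refused whole. A call with a gripper value outside its range is refused whole. "claw" is the closure, from 0 (fully open) to 1 (shut), set as the call begins (left out, the last holds). The fingers move at their own pace and stop on an object; "force" is the grip in N (left out, the last holds). Time passes only in rows, so rows that do not move let the fingers close. It gives the time, the measured TCP pose, the force, the opening and the grip force at its end, in the units of the state.
- env.observe(): the state, without advancing time (a new reading comes with each control period).
- viewer.get_image(name): name is "scene" or "side" or "wrist"; returns a dict with "frame" (420x560x3 uint8, red, green, blue), "depth" (420x560 float32, m along the optical axis (not along the pixel's ray), 0 where there is no reading), "fx", "fy", "cx", "cy" (pixels), "eye" and "attitude" of the camera in the world; the wrist camera has in their place "T_tool_cam" (4x4, takes a point from camera to tool coordinates, whose origin is the TCP and whose axes are the flange's). Camera axes: x right, y up, looking along -z (the intrinsics and any distortion apply to the point x, -y, -z); pixel columns grow to the right and rows downward; lengths in m; the calibration is good to about 2 mm. A picture is of the moment at which its call begins: read the wrist's pose just before it.
- env.close_job(): hands the job in; it is judged then, once.
The state is a dict: "time_s": time; "q": joint angles; "qvel": joint speeds; "joint_efforts": joint torques, N m; "position": TCP position; "tool_rot": TCP orientation; "ft_force": force on the tool from outside, world axes, zero at the start; "wrist_torque": the same for the moment, N m; "grip_width": finger opening in m; "gripper_force": force on a finger pad.
Only numpy, scipy, OpenCV 4.12 (cv2) and the standard library are available. Lean on these libraries where they do the work, as an engineer would, in place of code of your own. Each camera call takes 0.05 s, during which the arm holds its last target. There are 200 camera calls.

TASK

Set the grey ink cassette lengthways on the lower part of the feed ramp, then slide it up the ramp, without lifting it over the upper part, until the sprung catch pops up behind it and it rests against the sprung buffer of the top stop. The stop has been bolted somewhere along its slots, so feel for it: push smoothly and gently, with less than 20 newtons, and never ram the buffer. Leave the knob, tape roll and cup alone.

Things in the scene. Friction and masses are not known exactly. Their poses are not given: they have to be found in the camera images.
- cassette: Flat grey plastic ink cassette, a closed box 100 (x) x 76 (y) x 34 mm (z), with a black upright grip bar on top: 50 mm along x, 14 mm thick along y, from 34 to 58 mm above the underside. Mass about 0.35 kg (0.28 to 0.46). Origin at the centre of its underside, z up, x lengthways. Its two ends are alike. It starts flat on the table.
- deck: Tilted wooden surface of the fixed ramp. Origin on it at mid-width; x points uphill along the 8 degree slope, y across, z normal. Runs from x = -190 mm (foot, 15 mm above the table) to +165 mm, 140 mm wide. Aluminium guides 12 mm high, 10 mm wide: 82 mm apart above x = -30 mm, flaring to about 120 mm apart at the foot. The cassette goes on with its x along the deck's x.
- set_down (a point): Point on the deck surface at deck x = -115 mm, mid-width: the best place for the cassette's origin when it is first set on the lower part (anywhere from x = -150 to -95 mm is clear of the catch).
- stop_nominal (a point): Point on the deck surface at deck x = +98 mm: nominal place of the relaxed buffer's face (50 mm wide, 4 to 26 mm high). Stop block, buffer and catch sit on one carriage, bolted up to 20 mm uphill or downhill of nominal; not measured. The stop block is 30 mm high (screws 35), 15 mm behind that face. A caught cassette has its centre at deck x = 30 to 70 mm.
- buffer (a joint): Travel of the rubber-faced buffer uphill, m: 0 relaxed, 0.010 bottomed. Spring 4 N per mm. The catch springs up once the cassette has pressed the buffer in about 2 mm (8 N; with weight and friction the push is then about 8 to 14 N); the cassette then stays squeezed between buffer and catch. Over 5.25 mm (21 N) counts as ramming.
- catch (a joint): Travel of the sprung catch into the deck, m: 0 up, 0.009 bottom. Steel nose 18 mm wide at mid-width, 7 mm high; its upright uphill face is 98 mm downhill of the buffer's face. The passing cassette presses it down by its sloped downhill side, 19 mm long (under 1 N). Push the cassette's rear face 14 to 28 mm above the deck, so the catch can rise below the pusher.
- spare_knob_0: Bystander: loose black lobed knob, 47 mm wide, 27 mm high, lying beside the ramp. Origin at the centre of its underside.
- tape_0: Bystander: loose tape roll lying flat, 86 mm wide, 24 mm high. Origin at the centre of its underside.
- cup_1: Bystander: loose light cup, 68 mm wide, 85 mm high, standing. Origin at the centre of its underside.

How it is judged:
By the outcome, as a careful person would: the job done as asked, in the order asked, and still so for the second after the job is handed in, with the robot touching nothing.
It also fails if it takes over 72 s, if anything falls off the work surface, if the arm or the gripper's body presses on something with over 40 N, if the wrist force passes 120 N, or if a joint passes its speed limit or range.

## Working session

There is one attempt and no reset: what is moved stays moved. The work goes in short steps, Python scripts to look and compute and a tool call to move; the robot and the scene stay as the last step left them, time stands still between calls to the robot, and variables do not carry over. Pictures are saved under pics/ and viewed, at most 10 in all, crops included, and the job is handed in when it is done.

Besides the shell and the picture viewer there is one more tool, called by a JSON object that holds its "method" and its "body". move_arm: Moves the arm, as the interface text tells. Scaled input: -1 to 1 covers 50 mm each way for a shift and 8 degrees each way for a turn. Its arguments: {"type":"object","properties":{"motion":{"type":"array","items":{"type":"array"}},"claw":{"type":"number"},"force":{"type":"number"}},"required":["motion"]}

```bash
mkdir -p pics; ls
cat > h.py <<'E'
import numpy as np, cv2
from rig import env, viewer
def grab(n,save=None):
    s=env.observe(); im=viewer.get_image(n)
    if n=="wrist":
        T=np.eye(4);T[:3,:3]=np.array(s["tool_rot"]);T[:3,3]=s["position"];T=T@np.array(im["T_tool_cam"])
    else:
        T=np.eye(4);T[:3,:3]=np.array(im["attitude"]);T[:3,3]=im["eye"]
    im["T"]=T
    if save: cv2.imwrite("pics/"+save,im["frame"][:,:,::-1])
    return im
def ptsmap(im):
    d=im["depth"];v,u=np.mgrid[:d.shape[0],:d.shape[1]]
    P=np.stack([(u-im["cx"])/im["fx"]*d,-(v-im["cy"])/im["fy"]*d,-d],-1)
    W=P@im["T"][:3,:3].T+im["T"][:3,3]; W[d==0]=np.nan
    return W
E
python3 - <<'E'
from h import *
s=env.observe();print(s["time_s"],s["tool_rot"],s["ft_force"],env.tip_reach)
a=grab("scene","a.png");b=grab("side","b.png")
for i in(a,b):print(i["eye"],i["attitude"],i["fx"],[k for k in i])
np.savez("a.npz",W=ptsmap(a),f=a["frame"]);np.savez("b.npz",W=ptsmap(b),f=b["frame"])
E
```

```text
pics
0.0 [[ 9.13185551e-01  4.07543921e-01 -3.18427864e-04]
 [ 4.07543917e-01 -9.13184364e-01  1.50737525e-03]
 [ 3.23538275e-04 -1.50628664e-03 -9.99998813e-01]] [ 0.3423926   0.20494651 -0.17883521] 0.017
[-0.27711161  0.69419232  0.7064163 ] [[-0.65795947  0.37253751 -0.65445026]
 [-0.75263141 -0.35439989  0.55492944]
 [-0.02520507  0.8576809   0.51356419]] 405.8357537554069 ['frame', 'depth', 'fx', 'fy', 'cx', 'cy', 'eye', 'attitude', 'T']
[0.72865944 1.2048188  0.90706211] [[-0.98736013 -0.08192148  0.13567918]
 [ 0.15828957 -0.55302859  0.81798764]
 [ 0.00802371  0.82912499  0.5590057 ]] 523.0546106379959 ['frame', 'depth', 'fx', 'fy', 'cx', 'cy', 'eye', 'attitude', 'T']
```

View pics/a.png

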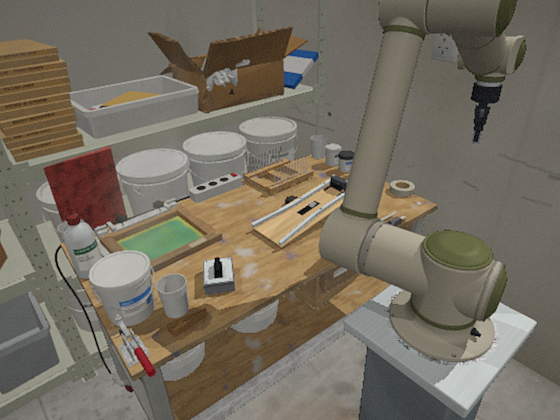

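View pics/b.png

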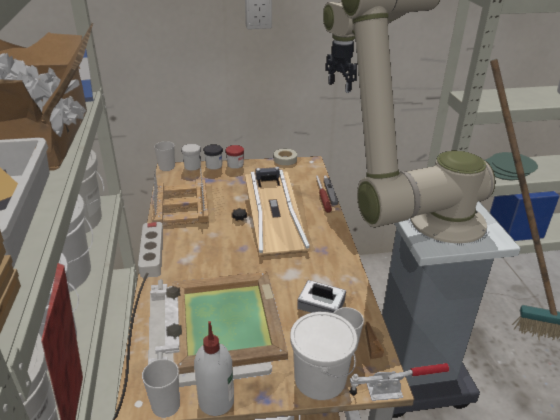

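Scene: cassette at about (218,272), ramp at (305,210), cup beside the cassette (173,295). Side: cassette (322,297), ramp foot (280,248), stop (267,175), cup (347,325), knob (239,214), tape (286,157).

Run:
```python
from h import *
def rect(P):
    r=cv2.minAreaRect((P[:,:2]*1000).astype(np.float32));return r
for n,(c0,c1,r0,r1) in dict(a=(195,240,250,300),b=(290,355,275,320)).items():
    z=np.load(n+".npz");W=z["W"][r0:r1,c0:c1].reshape(-1,3);F=z["f"][r0:r1,c0:c1].reshape(-1,3).astype(int)
    top=(W[:,2]>.026)&(W[:,2]<.042); sat=F.max(1)-F.min(1)
    m=top&(sat<30)&(F.max(1)>90)
    print(n,"top",m.sum(),np.round(np.nanmedian(W[m],0),4),rect(W[m]))
    g=(W[:,2]>.047)&(W[:,2]<.066)&(F.max(1)<80)
    print(" grip",g.sum(),W[g].mean(0) if g.any() else 0,rect(W[g]) if g.sum()>4 else 0, np.percentile(W[g][:,2],[5,50,95]) if g.any() else 0)
# deck plane from both
for n,(c0,c1,r0,r1) in dict(a=(245,350,175,250),b=(240,312,165,258)).items():
    z=np.load(n+".npz");W=z["W"][r0:r1,c0:c1].reshape(-1,3);F=z["f"][r0:r1,c0:c1].reshape(-1,3).astype(int)
    H=cv2.cvtColor(F.astype(np.uint8)[None],cv2.COLOR_RGB2HSV)[0]
    wood=(H[:,1]>60)&(W[:,2]>.012)&(W[:,2]<.08)
    P=W[wood]
    # RANSAC plane with tilt near 8deg
    rng=np.random.default_rng(0);best=0
    for _ in range(2000):
        q=P[rng.choice(len(P),3,False)];nn=np.cross(q[1]-q[0],q[2]-q[0]);L=np.linalg.norm(nn)
        if L<1e-6: continue
        nn/=L;nn*=np.sign(nn[2])
        if not .96<nn[2]<.996: continue
        k=abs((P-q[0])@nn)<.002
        if k.sum()>best:best=k.sum();K=k
    Q=P[K];c=Q.mean(0);nn=np.linalg.svd(Q-c,full_matrices=False)[2][2];nn*=np.sign(nn[2])
    print(n,"deck",K.sum(),c,nn,np.degrees(np.arccos(nn[2])),"uphill deg",np.degrees(np.arctan2(-nn[1],-nn[0])),rect(Q))
    # aluminium guides
    d=(W-c)@nn; gm=(H[:,1]<50)&(d>.008)&(d<.016)&(H[:,2]>110)
    u=-nn.copy();u[2]=0;u/=np.linalg.norm(u);x=u-nn*(u@nn);x/=np.linalg.norm(x);y=np.cross(nn,x)
    G=W[gm]-c; G=np.c_[G@x,G@y]*1000
    for lo in range(-200,200,40):
        s=G[(G[:,0]>=lo)&(G[:,0]<lo+40)]
        if len(s): 
            L=s[s[:,1]>0,1];R=s[s[:,1]<0,1]
            print(lo,len(L),np.median(L) if len(L) else 0,len(R),np.median(R) if len(R) else 0)
```

```text
a top 568 [0.4546 0.2999 0.0335] ((461.403076171875, 296.2372741699219), (75.04228210449219, 102.1695556640625), 58.60653305053711)
 grip 77 [0.45586655 0.29966678 0.05591281] ((460.5619201660156, 296.8148498535156), (12.826858520507812, 48.142059326171875), 56.34722900390625) [0.05014789 0.05652562 0.05883662]
b top 647 [0.4675 0.3061 0.0337] ((462.89288330078125, 296.460205078125), (80.710693359375, 100.3799057006836), 59.330711364746094)
 grip 114 [0.46344348 0.30034432 0.05460885] ((463.1620178222656, 298.4715881347656), (14.672220230102539, 47.58488845825195), 55.72727584838867) [0.04832204 0.05540348 0.05968402]
a deck 1475 [ 0.51473401 -0.04032792  0.03322903] [-7.66966608e-04  1.39894253e-01  9.90166153e-01] 8.041848813078275 uphill deg -89.68588052368267 ((539.0521240234375, -69.95294189453125), (241.5992889404297, 367.8673400878906), 28.33334732055664)
-160 9 64.88121595831485 15 -62.03150824947824
-120 34 65.31885528153688 41 -57.77989234567046
-80 36 59.31787595438273 38 -53.33824807548267
-40 25 54.379233205686894 33 -47.679759902393386
0 32 49.743759911637675 31 -44.265
[... 158 characters left out ...]
 46.69756547453956 2 -40.57165826499236
b deck 1602 [ 0.52174243 -0.05182333  0.03475081] [-0.0018904   0.13817362  0.99040622] 7.942923151292637 uphill deg -89.21616632129903 ((519.733642578125, -82.30500793457031), (356.6580810546875, 139.7457733154297), 89.88835144042969)
-160 30 63.84022001482505 24 -61.49461067948373
-120 34 58.97817937436298 34 -59.81318527954171
-80 29 53.917849980807205 35 -55.148647134642886
-40 25 47.96379138384756 31 -50.64834059718028
0 33 44.60808784553224 27 -47.926595221035036
40 28 42.51524311291799 27 -47.38869964999203
80 32 42.62876192651275 27 -48.9321908601303
120 23 42.136705160411914 25 -50.024396832682605
160 26 41.18245450600403 22 -49.42722576343835
```

{"method": "move_arm", "body": {"motion": [[[0.543,-0.633,0.048],[0,0,0]],[[0.543,-0.633,0.048],[0,0,0]],[[0.543,-0.633,0.048],[0,0,0]],[[0.543,-0.633,0.048],[0,0,0]],[[0.543,-0.633,0.048],[0,0,0]],[[0.543,-0.633,0.048],[0,0,0]],[[0.543,-0.633,0.048],[0,0,0]],[[0.543,-0.633,0.048],[0,0,0]],[[0.543,-0.633,0.048],[0,0,0]],[[0.543,-0.633,0.048],[0,0,0]],[[0.543,-0.633,0.048],[0,0,0]],[[0.543,-0.633,0.048],[0,0,0]],[[0.543,-0.633,0.048],[0,0,0]],[[0.543,-0.633,0.048],[0,0,0]],[[0.543,-0.633,0.048],[0,0,0]],[[0.543,-0.633,0.048],[0,0,0]],[[0.543,-0.633,0.048],[0,0,0]],[[0.543,-0.633,0.048],[0,0,0]],[[0.543,-0.633,0.048],[0,0,0]],[[0.543,-0.633,0.048],[0,0,0]]], "claw": 0.5}}

```text
time_s: 2.1
position: [0.462, 0.299, 0.1999]
tool_rot: [[0.913, 0.408, -0.001], [0.408, -0.913, -0.0], [-0.001, 0.0, -1.0]]
ft_force: [0.1, -0.8, 0.8]
grip_width: 0.0426
gripper_force: 0.0
```

{"method": "move_arm", "body": {"motion": [[[0,0,0],[0,0,-0.97]],[[0,0,0],[0,0,-0.97]],[[0,0,0],[0,0,-0.97]],[[0,0,0],[0,0,-0.97]],[[0,0,0],[0,0,-0.97]],[[0,0,0],[0,0,-0.97]],[[0,0,0],[0,0,-0.97]],[[0,0,0],[0,0,-0.97]],[[0,0,0],[0,0,-0.97]],[[0,0,0],[0,0,-0.97]],[[0,0,0],[0,0,-0.97]],[[0,0,0],[0,0,-0.97]],[[0,0,0],[0,0,-0.97]],[[0,0,0],[0,0,-0.97]],[[0,0,0],[0,0,-0.97]],[[0,0,0],[0,0,-0.97]],[[0,0,0],[0,0,0]]]}}

```text
time_s: 3.8
position: [0.4619, 0.2971, 0.2]
tool_rot: [[-0.851, 0.526, -0.001], [0.526, 0.851, -0.0], [0.0, -0.001, -1.0]]
ft_force: [0.7, -0.2, 1.1]
grip_width: 0.0426
gripper_force: 0.0
```

```bash
cat > cas.py <<'E'
from h import *
import sys
a=grab("wrist",sys.argv[1]);W=ptsmap(a);s=env.observe()
R=np.array(s["tool_rot"]);p=np.array(s["position"]);print(p,"x ang",np.degrees(np.arctan2(R[1,0],R[0,0])),"q",s["q"],s["grip_width"],s["ft_force"])
F=a["frame"].astype(int);sat=F.max(-1)-F.min(-1)
near=np.hypot(W[...,0]-.462,W[...,1]-.297)<.075
for nm,m in dict(top=near&(W[...,2]>.029)&(W[...,2]<.039)&(sat<35),grip=near&(W[...,2]>.052)&(W[...,2]<.064)).items():
    n,l,st,_=cv2.connectedComponentsWithStats(m.astype(np.uint8))
    P=W[m];print(nm,len(P),P.mean(0),cv2.minAreaRect((P[:,:2]*1000).astype(np.float32)))
E
python3 cas.py c.png
```

```text
[0.46190009 0.29709264 0.20004039] x ang 148.04639760194124 q [ 2.03947564e+01  2.40067114e+01  7.91600022e+01  7.87556052e-04
  7.68699111e+01 -3.76518261e+01] 0.04255516520183075 [-0.4338412  -0.0690304   0.25467133]
top 8502 [0.45938115 0.29586355 0.03276189] ((462.753173828125, 293.80609130859375), (76.10147857666016, 99.74169158935547), 58.46807098388672)
grip 996 [0.46161897 0.29444441 0.05632591] ((462.42254638671875, 294.0597839355469), (13.331441879272461, 49.401371002197266), 57.69106674194336)
```

View pics/c.png

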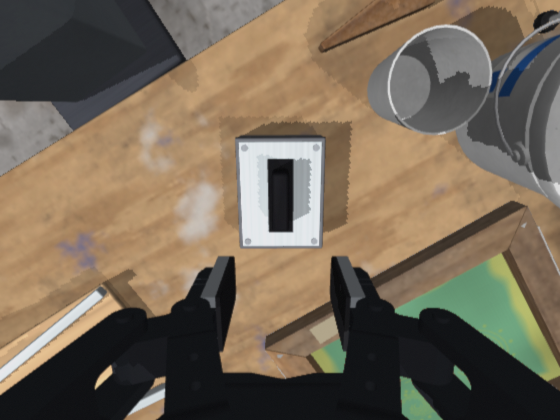

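Wrist view: cassette centred at (280,192), its sides in line with the fingers, cup well clear at (432,80). Descend.

{"method": "move_arm", "body": {"motion": [[[-0.04,-0.045,0.355],[0,0,0]],[[0,0,0.355],[0,0,0]],[[0,0,0.355],[0,0,0]],[[0,0,0.355],[0,0,0]],[[0,0,0.355],[0,0,0]],[[0,0,0.355],[0,0,0]],[[0,0,0.355],[0,0,0]],[[0,0,0.355],[0,0,0]],[[0,0,0],[0,0,0]]]}}

```text
time_s: 4.75
position: [0.4615, 0.2937, 0.0564]
tool_rot: [[-0.848, 0.53, -0.004], [0.53, 0.848, -0.001], [0.003, -0.003, -1.0]]
ft_force: [0.4, 0.0, 0.2]
grip_width: 0.0423
gripper_force: 0.0
```

{"method": "move_arm", "body": {"motion": [[[0,0,0],[0,0,0]],[[0,0,0],[0,0,0]],[[0,0,0],[0,0,0]],[[0,0,0],[0,0,0]],[[0,0,0],[0,0,0]],[[0,0,0],[0,0,0]],[[0,0,0],[0,0,0]],[[0,0,0],[0,0,0]]], "claw": 1, "force": 50}}

```text
time_s: 5.55
position: [0.463, 0.2943, 0.0594]
tool_rot: [[-0.85, 0.527, 0.002], [0.527, 0.85, 0.001], [-0.001, 0.002, -1.0]]
ft_force: [-0.9, -0.1, 6.2]
grip_width: 0.0126
gripper_force: 50.6
```

{"method": "move_arm", "body": {"motion": [[[0,0,-0.3],[0,0,0]],[[0,0,-0.6],[0,0,0]],[[0,0,-0.6],[0,0,0]],[[0,0,-0.6],[0,0,0]],[[-0.387,-0.412,-0.05],[0,0,0]],[[-0.387,-0.412,-0.05],[0,0,0]],[[-0.387,-0.412,-0.05],[0,0,0]],[[-0.387,-0.412,-0.05],[0,0,0]],[[-0.387,-0.412,-0.05],[0,0,0]],[[-0.387,-0.412,-0.05],[0,0,0]],[[-0.387,-0.412,-0.05],[0,0,0]],[[-0.387,-0.412,-0.05],[0,0,0]],[[-0.387,-0.412,-0.05],[0,0,0]],[[-0.387,-0.412,-0.05],[0,0,0]]]}}

```text
time_s: 6.95
position: [0.5182, 0.0161, 0.1882]
tool_rot: [[-0.85, 0.527, -0.001], [0.527, 0.85, 0.0], [0.001, -0.0, -1.0]]
ft_force: [-0.2, 0.2, -3.1]
grip_width: 0.0125
gripper_force: 49.4
```

{"method": "move_arm", "body": {"motion": [[[0,0,0],[0,0,0.906]],[[0,0,0],[0,0,0.906]],[[0,0,0],[0,0,0.906]],[[0,0,0],[0,0,0.906]],[[0,0,0],[0,0,0.906]],[[0,0,0],[0,0,0.906]],[[0,0,0],[0,0,0.906]],[[0,0,0],[0,0,0.906]],[[0,0,0],[0,0,0]],[[0,0,0],[0,0,0]]]}}

```text
time_s: 7.95
position: [0.5183, 0.0172, 0.1882]
tool_rot: [[-0.007, 1.0, -0.001], [1.0, 0.007, 0.0], [0.0, -0.001, -1.0]]
ft_force: [0.3, -0.3, -3.2]
grip_width: 0.0128
gripper_force: 49.4
```

Run:
```python
from h import *
s=env.observe();R=np.array(s["tool_rot"]);print(s["position"],R.round(3).tolist(),s["grip_width"],s["ft_force"])
a=grab("wrist","d.png");np.savez("d.npz",W=ptsmap(a),f=a["frame"])
b=grab("side");np.savez("e.npz",W=ptsmap(b),f=b["frame"])
cv2.imwrite("pics/e.png",cv2.resize(b["frame"][150:330,200:360,::-1],None,fx=3,fy=3))
```

```text
[0.51827842 0.01720312 0.18815497] [[-0.007, 1.0, -0.001], [1.0, 0.007, 0.0], [0.0, -0.001, -1.0]] 0.012794665851538142 [ 0.28313602 -0.29018487 -3.17063   ]
```

View pics/d.png

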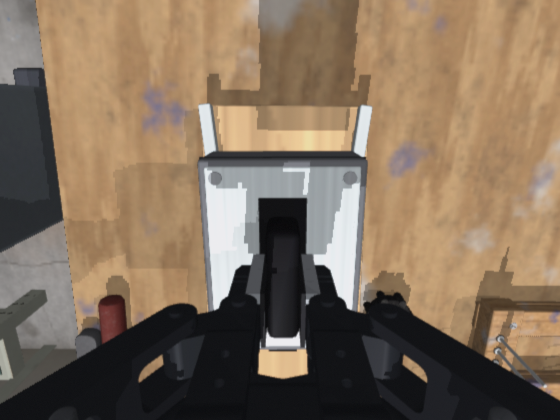

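View pics/e.png

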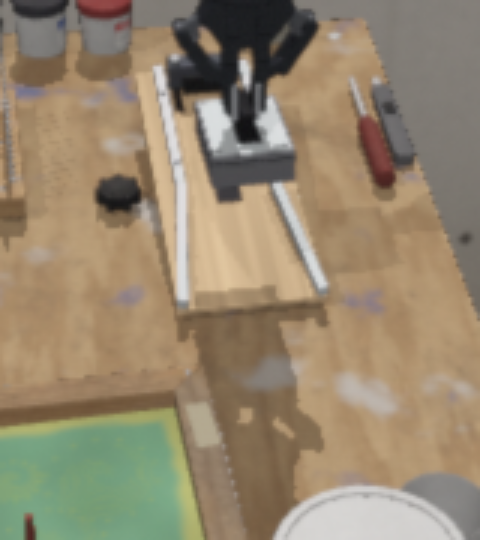

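Wrist view: cassette firmly held, deck foot edge at row 105 (cols 203–370) with guide ends at (207,125) and (364,125).

Run:
```python
from h import *
z=np.load("d.npz");W=z["W"];F=z["f"].astype(int);sat=F.max(-1)-F.min(-1)
for r in (108,115,122,130,138,145):
    row=W[r];ok=(sat[r]<45)&(F[r].max(-1)>120)&(row[:,2]>.018)&(row[:,2]<.045)
    L=np.where(ok[190:240])[0]+190;Rr=np.where(ok[340:390])[0]+340
    if len(L) and len(Rr): print(r,L[[0,-1]],Rr[[0,-1]],row[L].mean(0).round(4),row[Rr].mean(0).round(4),"mid",((row[L].mean(0)+row[Rr].mean(0))/2).round(4))
for c in (230,260,285,320,340): 
    k=[(r,W[r,c,1].round(4),W[r,c,2].round(4)) for r in range(100,150,4)]; 
    if c==285: print(k)
    j=[r for r in range(90,130) if W[r,c,2]>.011]; print(c,W[j[0],c].round(4),F[j[0],c])
t=(W[...,2]>.15)&(W[...,2]<.18)&(sat<40)&(F.max(-1)>100); t[:150]=0;t[340:]=0;t[:,:190]=0;t[:,380:]=0
P=W[t];print(t.sum(),np.nanmedian(P,0),P.min(0),P.max(0))
for r in (175,190,200,215): 
    c=np.where(t[r])[0]; print(r,W[r,c[0]].round(4),W[r,c[-1]].round(4))
# side: deck guides mid
```

```text
108 [198 210] [360 372] [0.4553 0.088  0.0266] [0.5843 0.0888 0.0259] mid [0.5198 0.0884 0.0263]
115 [199 211] [359 370] [0.4558 0.0826 0.0268] [0.5832 0.0834 0.027 ] mid [0.5195 0.083  0.0269]
122 [200 212] [358 369] [0.4565 0.0772 0.0277] [0.5824 0.078  0.0278] mid [0.5194 0.0776 0.0277]
130 [201 213] [357 368] [0.4571 0.071  0.0283] [0.5822 0.0718 0.0284] mid [0.5196 0.0714 0.0283]
138 [202 214] [355 367] [0.4576 0.0647 0.0287] [0.5812 0.0655 0.0293] mid [0.5194 0.0651 0.029 ]
145 [204 215] [354 366] [0.4588 0.0593 0.0302] [0.5806 0.06   0.0302] mid [0.5197 0.0597 0.0302]
230 [0.474  0.0904 0.0127] [151 124  93]
260 [0.499  0.0898 0.0134] [138 114  86]
[(100, np.float64(0.0949), np.float64(-0.0021)), (104, np.float64(0.0916), np.float64(-0.0015)), (108, np.float64(0.0883), np.float64(0.015)), (112, np.float64(0.0852), np.float64(0.0158)), (116, np.float64(0.0819), np.float64(0.0142)), (120, np.float64(0.0787), np.float64(0.0153)), (124, np.float64(0.0755), np.float64(0.0166)), (128, np.float64(0.0723), np.float64(0.0161)), (132, np.float64(0.069), np.float64(0.0167)), (136, np.float64(0.0657), np.float64(0.0161)), (140, np.float64(0.0625), np.float64(0.0176)), (144, np.float64(0.0593), np.float64(0.0188)), (148, np.float64(0.056), np.float64(0.0188))]
285 [0.5198 0.0899 0.0133] [157 129  98]
320 [0.5489 0.0901 0.0128] [144 119  90]
340 [0.5656 0.0902 0.0122] [136 112  84]
14956 [0.51770603 0.04147414 0.16139416] [ 0.47983794 -0.02594559  0.15824855] [0.55622679 0.06660067 0.1797787 ]
175 [0.48   0.0598 0.1597] [0.5525 0.0604 0.1607]
190 [0.48   0.0528 0.1595] [0.5555 0.0533 0.1597]
200 [0.4803 0.0483 0.1602] [0.5553 0.0487 0.1599]
215 [0.4803 0.041  0.1599] [0.5553 0.0415 0.1601]
```

{"method": "move_arm", "body": {"motion": [[[0.038,0.007,0.34],[0,0,0]],[[0.038,0.007,0.34],[0,0,0]],[[0.038,0.007,0.34],[0,0,0]],[[0.038,0.007,0.34],[0,0,0]],[[0.038,0.007,0.34],[0,0,0]],[[0,0,0],[0,-0.5,0]],[[0,0,0],[0,-0.5,0]],[[0,0,0.1],[0,0,0]],[[0,0,0.1],[0,0,0]],[[0,0,0],[0,0,0]],[[0,0,0],[0,0,0]]]}}

```text
time_s: 9.15
position: [0.5202, 0.0248, 0.0933]
tool_rot: [[-0.003, 1.0, 0.0], [0.99, 0.003, -0.138], [-0.138, -0.0, -0.99]]
ft_force: [-0.3, 0.1, -3.2]
grip_width: 0.0127
gripper_force: 49.4
```

{"method": "move_arm", "body": {"motion": [[[0,0,0.04],[0,0,0]],[[0,0,0.02],[0,0,0]],[[0,0,0],[0,0,0]]]}}

```text
time_s: 9.45
position: [0.5202, 0.0247, 0.0904]
tool_rot: [[-0.004, 1.0, 0.0], [0.99, 0.004, -0.139], [-0.139, -0.0, -0.99]]
ft_force: [-0.3, 0.4, -3.4]
grip_width: 0.0124
gripper_force: 49.5
```

{"method": "move_arm", "body": {"motion": [[[0,0,0.03],[0,0,0]],[[0,0,0.02],[0,0,0]],[[0,0,0],[0,0,0]]]}}

```text
time_s: 9.75
position: [0.5201, 0.0245, 0.0878]
tool_rot: [[-0.004, 1.0, 0.0], [0.99, 0.004, -0.139], [-0.139, -0.0, -0.99]]
ft_force: [0.1, 0.7, -3.8]
grip_width: 0.0126
gripper_force: 49.5
```

{"method": "move_arm", "body": {"motion": [[[0,0,0.01],[0,0,0]],[[0,0,0.01],[0,0,0]],[[0,0,0],[0,0,0]]]}}

```text
time_s: 10.05
position: [0.5202, 0.0244, 0.0869]
tool_rot: [[-0.004, 1.0, 0.0], [0.99, 0.004, -0.139], [-0.139, -0.0, -0.99]]
ft_force: [-0.3, 0.5, -3.8]
grip_width: 0.0125
gripper_force: 49.5
```

{"method": "move_arm", "body": {"motion": [[[0,0,0.015],[0,0,0]],[[0,0,0.015],[0,0,0]],[[0,0,0],[0,0,0]]]}}

```text
time_s: 10.35
position: [0.5202, 0.0241, 0.0854]
tool_rot: [[-0.004, 1.0, 0.0], [0.99, 0.004, -0.139], [-0.139, -0.0, -0.99]]
ft_force: [-0.7, 0.8, -3.1]
grip_width: 0.0124
gripper_force: 49.5
```

{"method": "move_arm", "body": {"motion": [[[0,0,0.01],[0,0,0]],[[0,0,0.01],[0,0,0]],[[0,0,0],[0,0,0]]]}}

```text
time_s: 10.65
position: [0.5202, 0.024, 0.0845]
tool_rot: [[-0.004, 1.0, 0.001], [0.99, 0.004, -0.139], [-0.139, 0.0, -0.99]]
ft_force: [0.2, 0.3, -3.0]
grip_width: 0.013
gripper_force: 49.6
```

{"method": "move_arm", "body": {"motion": [[[0,0,0.015],[0,0,0]],[[0,0,0.01],[0,0,0]],[[0,0,0],[0,0,0]]]}}

```text
time_s: 10.95
position: [0.5203, 0.024, 0.0845]
tool_rot: [[-0.004, 1.0, 0.002], [0.99, 0.004, -0.139], [-0.139, 0.001, -0.99]]
ft_force: [-4.6, 2.1, 10.1]
grip_width: 0.0128
gripper_force: 51.3
```

{"method": "move_arm", "body": {"motion": [[[0,0,0.01],[0,0,0]],[[0,0,0.01],[0,0,0]],[[0,0,0],[0,0,0]]]}}

```text
time_s: 11.25
position: [0.5203, 0.024, 0.0845]
tool_rot: [[-0.004, 1.0, 0.002], [0.99, 0.004, -0.14], [-0.14, 0.002, -0.99]]
ft_force: [-6.8, 3.6, 19.6]
grip_width: 0.0124
gripper_force: 52.7
```

{"method": "move_arm", "body": {"motion": [[[0,0,-0.02],[0,0,0]],[[0,0,-0.01],[0,0,0]],[[0,0,0],[0,0,0]]]}}

```text
time_s: 11.55
position: [0.5203, 0.024, 0.0845]
tool_rot: [[-0.004, 1.0, 0.001], [0.99, 0.004, -0.139], [-0.139, 0.001, -0.99]]
ft_force: [-4.6, 2.4, 10.1]
grip_width: 0.0126
gripper_force: 51.2
```

{"method": "move_arm", "body": {"motion": [[[0,0,0],[0,0,0]],[[0,0,0],[0,0,0]],[[0,0,0],[0,0,0]],[[0,0,0],[0,0,0]],[[0,0,-0.2],[0,0,0]],[[0,0,-0.3],[0,0,0]],[[0,0,-0.4],[0,0,0]],[[0.4,0,0],[0,0,0]],[[0.4,0,0],[0,0,0]],[[0.4,0,0],[0,0,0]],[[0.4,0,0],[0,0,0]],[[0,0,0],[0,0,0]]], "claw": 0.5}}

```text
time_s: 12.75
position: [0.5197, 0.1111, 0.1175]
tool_rot: [[-0.006, 1.0, 0.001], [0.99, 0.006, -0.139], [-0.139, 0.0, -0.99]]
ft_force: [-0.3, -0.4, -0.0]
grip_width: 0.043
gripper_force: 0.0
```

{"method": "move_arm", "body": {"motion": [[[0,0,0],[0,0,0]],[[0,0,0],[0,0,0]],[[0,0,0],[0,0,0]],[[0,0,0],[0,0,0]],[[0,0,0],[0,0,0]],[[0,0,0],[0,0,0]]], "claw": 1, "force": 30}}

```text
time_s: 13.35
position: [0.5199, 0.1092, 0.1172]
tool_rot: [[-0.004, 1.0, 0.001], [0.99, 0.004, -0.139], [-0.139, 0.0, -0.99]]
ft_force: [-0.1, -0.8, 0.1]
grip_width: 0.0
gripper_force: 0.0
```

Run:
```python
from h import *
s=env.observe();print(s["position"],s["grip_width"],s["ft_force"])
b=grab("side","f0.png");w=grab("wrist")
np.savez("f.npz",W=ptsmap(b),f=b["frame"])
cv2.imwrite("pics/f.png",np.hstack([cv2.resize(b["frame"][150:270,220:340,::-1],(400,400)),cv2.resize(w["frame"][:,:,::-1],(400,300)) if 0 else cv2.resize(w["frame"][:,:,::-1],(400,400))]))
n=np.array([0,.1392,.9903]);x=np.array([0,-.9903,.1392]);O=np.array([.5195,-.098,.0414])
D=ptsmap(b)-O;dx,dy,dz=D@x*1000,D[...,0]*1000,D@n*1000
F=b["frame"].astype(int);sat=F.max(-1)-F.min(-1)
m=(dz>30)&(dz<39)&(abs(dy)<60)&(dx>-180)&(dx<-40)&(sat<40)&(F.max(-1)>100)
P=np.c_[dx[m],dy[m]].astype(np.float32);print(m.sum(),cv2.minAreaRect(P),np.percentile(P,[1,99],axis=0))
m=(dz>2)&(dz<28)&(abs(dy)<35)&(dx>60)&(dx<140);P=np.c_[dx[m],dy[m],dz[m]];print(len(P),np.percentile(P,[1,5,50],axis=0) if len(P) else 0)
```

```text
[0.51991055 0.10917088 0.11721058] 4.1731814697832245e-05 [-0.08578186 -0.79600484  0.0673684 ]
322 ((-117.50267028808594, 1.79608154296875), (100.5356216430664, 75.9678726196289), 0.08869510889053345) [[-167.0961821   -35.7068568 ]
 [ -70.71952187   38.94017735]]
156 [[ 68.60396334 -15.41720551   2.12579264]
 [ 80.32076754 -12.770439     2.7276139 ]
 [116.63939346   8.84292588  17.16938176]]
```

View pics/f.png

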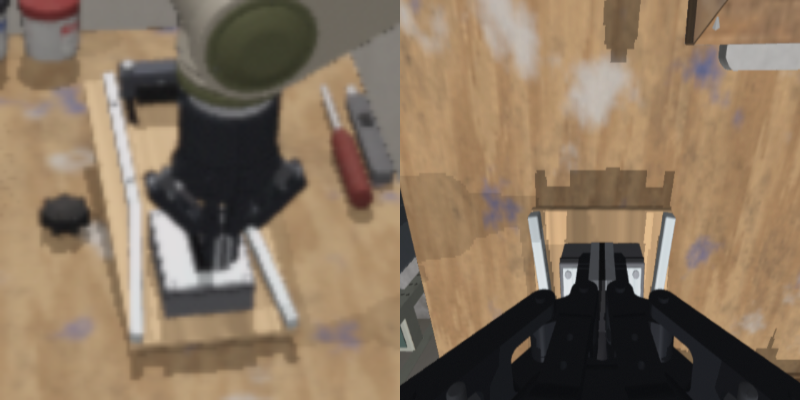

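Wrist/side view: cassette lies square between the flared guides (side crop centre (205,260)), stop at (150,85). Lower shut fingers behind it.

{"method": "move_arm", "body": {"motion": [[[0,0,0.276],[0,0,0]],[[0,0,0.276],[0,0,0]],[[0,0,0.276],[0,0,0]],[[0,0,0.276],[0,0,0]],[[0,0,0.276],[0,0,0]],[[-0.06,0,0],[0,0,0]],[[-0.06,0,0],[0,0,0]],[[-0.06,0,0],[0,0,0]],[[0,0,0],[0,0,0]]]}}

```text
time_s: 14.35
position: [0.5203, 0.0905, 0.0509]
tool_rot: [[-0.003, 1.0, 0.002], [0.99, 0.004, -0.139], [-0.139, 0.001, -0.99]]
ft_force: [-0.1, -0.1, -0.2]
grip_width: -0.0
gripper_force: 0.0
```

{"method": "move_arm", "body": {"motion": [[[-0.06,0,0],[0,0,0]],[[-0.06,0,0],[0,0,0]],[[-0.06,0,0],[0,0,0]],[[-0.06,0,0],[0,0,0]],[[-0.06,0,0],[0,0,0]],[[-0.06,0,0],[0,0,0]]]}}

```text
time_s: 14.95
position: [0.5201, 0.0731, 0.0527]
tool_rot: [[-0.004, 1.0, 0.001], [0.99, 0.004, -0.139], [-0.139, 0.0, -0.99]]
ft_force: [0.3, 4.4, 1.3]
grip_width: 0.0
gripper_force: 1.9
```

{"method": "move_arm", "body": {"motion": [[[-0.07,0,0],[0,0,0]],[[-0.08,0,0],[0,0,0]],[[-0.08,0,0],[0,0,0]],[[-0.08,0,0],[0,0,0]],[[-0.08,0,0],[0,0,0]],[[-0.08,0,0],[0,0,0]],[[-0.08,0,0],[0,0,0]],[[-0.08,0,0],[0,0,0]],[[-0.08,0,0],[0,0,0]],[[-0.08,0,0],[0,0,0]]]}}

```text
time_s: 15.95
position: [0.5202, 0.0336, 0.0583]
tool_rot: [[-0.004, 1.0, 0.001], [0.99, 0.004, -0.139], [-0.139, 0.0, -0.99]]
ft_force: [-0.3, 4.8, 3.4]
grip_width: 0.0
gripper_force: 2.4
```

{"method": "move_arm", "body": {"motion": [[[-0.08,0,0],[0,0,0]],[[-0.08,0,0],[0,0,0]],[[-0.08,0,0],[0,0,0]],[[-0.08,0,0],[0,0,0]],[[-0.08,0,0],[0,0,0]],[[-0.08,0,0],[0,0,0]],[[-0.08,0,0],[0,0,0]],[[-0.08,0,0],[0,0,0]],[[-0.08,0,0],[0,0,0]],[[-0.06,0,0],[0,0,0]]]}}

```text
time_s: 16.95
position: [0.5202, -0.005, 0.0637]
tool_rot: [[-0.004, 1.0, 0.0], [0.99, 0.004, -0.139], [-0.139, -0.0, -0.99]]
ft_force: [-0.5, 4.7, 3.0]
grip_width: -0.0002
gripper_force: 2.5
```

{"method": "move_arm", "body": {"motion": [[[-0.08,0,0],[0,0,0]],[[-0.08,0,0],[0,0,0]],[[-0.08,0,0],[0,0,0]],[[-0.08,0,0],[0,0,0]],[[-0.08,0,0],[0,0,0]],[[-0.08,0,0],[0,0,0]],[[-0.08,0,0],[0,0,0]],[[-0.08,0,0],[0,0,0]],[[-0.08,0,0],[0,0,0]],[[-0.04,0,0],[0,0,0]]]}}

```text
time_s: 17.95
position: [0.5203, -0.0426, 0.0689]
tool_rot: [[-0.004, 1.0, 0.0], [0.99, 0.004, -0.139], [-0.139, -0.0, -0.99]]
ft_force: [0.6, 5.3, 2.3]
grip_width: 0.0001
gripper_force: 2.6
```

{"method": "move_arm", "body": {"motion": [[[-0.03,0,0],[0,0,0]],[[-0.03,0,0],[0,0,0]],[[-0.03,0,0],[0,0,0]]]}}

```text
time_s: 18.25
position: [0.5203, -0.0468, 0.0695]
tool_rot: [[-0.004, 1.0, 0.0], [0.99, 0.004, -0.139], [-0.139, -0.0, -0.99]]
ft_force: [0.0, 5.9, 3.6]
grip_width: 0.0003
gripper_force: 2.5
```

{"method": "move_arm", "body": {"motion": [[[-0.03,0,0],[0,0,0]],[[-0.03,0,0],[0,0,0]],[[-0.03,0,0],[0,0,0]],[[-0.03,0,0],[0,0,0]],[[-0.02,0,0],[0,0,0]]]}}

```text
time_s: 18.75
position: [0.5204, -0.0538, 0.0705]
tool_rot: [[-0.004, 1.0, 0.0], [0.99, 0.004, -0.139], [-0.139, -0.0, -0.99]]
ft_force: [0.9, 4.7, 2.9]
grip_width: -0.0001
gripper_force: 2.6
```

{"method": "move_arm", "body": {"motion": [[[-0.014,0,0],[0,0,0]],[[-0.014,0,0],[0,0,0]],[[-0.014,0,0],[0,0,0]],[[-0.014,0,0],[0,0,0]]]}}

```text
time_s: 19.15
position: [0.5203, -0.0564, 0.0708]
tool_rot: [[-0.004, 1.0, 0.0], [0.99, 0.004, -0.139], [-0.139, -0.0, -0.99]]
ft_force: [0.2, 6.8, 3.4]
grip_width: 0.0001
gripper_force: 2.6
```

{"method": "move_arm", "body": {"motion": [[[-0.014,0,0],[0,0,0]],[[-0.014,0,0],[0,0,0]],[[-0.014,0,0],[0,0,0]]]}}

```text
time_s: 19.45
position: [0.5203, -0.0585, 0.0712]
tool_rot: [[-0.004, 1.0, 0.0], [0.99, 0.004, -0.139], [-0.139, -0.0, -0.99]]
ft_force: [-0.7, 4.7, 3.7]
grip_width: -0.0004
gripper_force: 2.6
```

{"method": "move_arm", "body": {"motion": [[[-0.014,0,0],[0,0,0]],[[-0.014,0,0],[0,0,0]],[[-0.014,0,0],[0,0,0]],[[-0.014,0,0],[0,0,0]]]}}

```text
time_s: 19.85
position: [0.5203, -0.0613, 0.0716]
tool_rot: [[-0.004, 1.0, 0.0], [0.99, 0.004, -0.139], [-0.139, -0.0, -0.99]]
ft_force: [0.4, 6.1, 3.3]
grip_width: 0.0003
gripper_force: 2.6
```

{"method": "move_arm", "body": {"motion": [[[-0.014,0,0],[0,0,0]],[[-0.014,0,0],[0,0,0]],[[-0.014,0,0],[0,0,0]],[[-0.014,0,0],[0,0,0]]]}}

```text
time_s: 20.25
position: [0.5203, -0.0641, 0.0719]
tool_rot: [[-0.004, 1.0, 0.0], [0.99, 0.004, -0.139], [-0.139, -0.0, -0.99]]
ft_force: [0.5, 5.8, 3.5]
grip_width: -0.0002
gripper_force: 2.6
```

{"method": "move_arm", "body": {"motion": [[[-0.014,0,0],[0,0,0]],[[-0.014,0,0],[0,0,0]],[[-0.014,0,0],[0,0,0]],[[-0.014,0,0],[0,0,0]]]}}

```text
time_s: 20.65
position: [0.5203, -0.0668, 0.0723]
tool_rot: [[-0.004, 1.0, 0.0], [0.99, 0.004, -0.139], [-0.139, -0.0, -0.99]]
ft_force: [1.1, 6.3, 3.3]
grip_width: -0.0001
gripper_force: 2.6
```

{"method": "move_arm", "body": {"motion": [[[-0.014,0,0],[0,0,0]],[[-0.014,0,0],[0,0,0]],[[-0.014,0,0],[0,0,0]],[[-0.014,0,0],[0,0,0]]]}}

```text
time_s: 21.05
position: [0.5203, -0.0696, 0.0727]
tool_rot: [[-0.004, 1.0, 0.0], [0.99, 0.004, -0.139], [-0.139, -0.0, -0.99]]
ft_force: [-0.1, 6.2, 3.6]
grip_width: -0.0002
gripper_force: 2.6
```

{"method": "move_arm", "body": {"motion": [[[-0.014,0,0],[0,0,0]],[[-0.014,0,0],[0,0,0]],[[-0.014,0,0],[0,0,0]],[[-0.014,0,0],[0,0,0]]]}}

```text
time_s: 21.45
position: [0.5203, -0.0724, 0.0731]
tool_rot: [[-0.004, 1.0, 0.0], [0.99, 0.004, -0.139], [-0.139, -0.001, -0.99]]
ft_force: [0.5, 5.2, 3.7]
grip_width: 0.0002
gripper_force: 2.6
```

{"method": "move_arm", "body": {"motion": [[[-0.014,0,0],[0,0,0]],[[-0.014,0,0],[0,0,0]],[[-0.014,0,0],[0,0,0]],[[-0.014,0,0],[0,0,0]]]}}

```text
time_s: 21.85
position: [0.5203, -0.0752, 0.0735]
tool_rot: [[-0.004, 1.0, 0.0], [0.99, 0.004, -0.139], [-0.139, -0.001, -0.99]]
ft_force: [-1.9, 5.8, 2.9]
grip_width: 0.0003
gripper_force: 2.5
```

{"method": "move_arm", "body": {"motion": [[[-0.014,0,0],[0,0,0]],[[-0.014,0,0],[0,0,0]],[[-0.014,0,0],[0,0,0]],[[-0.014,0,0],[0,0,0]]]}}

```text
time_s: 22.25
position: [0.5203, -0.0779, 0.0739]
tool_rot: [[-0.004, 1.0, -0.0], [0.99, 0.004, -0.139], [-0.139, -0.001, -0.99]]
ft_force: [-0.2, 5.5, 4.0]
grip_width: -0.0001
gripper_force: 2.6
```

{"method": "move_arm", "body": {"motion": [[[-0.014,0,0],[0,0,0]],[[-0.014,0,0],[0,0,0]],[[-0.014,0,0],[0,0,0]],[[-0.014,0,0],[0,0,0]]]}}

```text
time_s: 22.65
position: [0.5204, -0.0807, 0.0742]
tool_rot: [[-0.004, 1.0, -0.0], [0.99, 0.004, -0.139], [-0.139, -0.001, -0.99]]
ft_force: [0.6, 6.2, 3.1]
grip_width: 0.0
gripper_force: 2.6
```

{"method": "move_arm", "body": {"motion": [[[-0.014,0,0],[0,0,0]],[[-0.014,0,0],[0,0,0]],[[-0.014,0,0],[0,0,0]],[[-0.014,0,0],[0,0,0]]]}}

```text
time_s: 23.05
position: [0.5204, -0.0835, 0.0746]
tool_rot: [[-0.004, 1.0, -0.0], [0.99, 0.004, -0.139], [-0.139, -0.001, -0.99]]
ft_force: [-0.7, 4.8, 3.9]
grip_width: 0.0
gripper_force: 2.6
```

{"method": "move_arm", "body": {"motion": [[[-0.014,0,0],[0,0,0]],[[-0.014,0,0],[0,0,0]],[[-0.014,0,0],[0,0,0]],[[-0.014,0,0],[0,0,0]]]}}

```text
time_s: 23.45
position: [0.5203, -0.0862, 0.075]
tool_rot: [[-0.004, 1.0, -0.0], [0.99, 0.004, -0.139], [-0.139, -0.001, -0.99]]
ft_force: [0.3, 6.3, 3.2]
grip_width: -0.0001
gripper_force: 2.5
```

{"method": "move_arm", "body": {"motion": [[[-0.014,0,0],[0,0,0]],[[-0.014,0,0],[0,0,0]],[[-0.014,0,0],[0,0,0]],[[-0.014,0,0],[0,0,0]]]}}

```text
time_s: 23.85
position: [0.5204, -0.089, 0.0754]
tool_rot: [[-0.004, 1.0, -0.0], [0.99, 0.004, -0.139], [-0.139, -0.001, -0.99]]
ft_force: [0.4, 5.6, 3.7]
grip_width: -0.0002
gripper_force: 2.5
```

{"method": "move_arm", "body": {"motion": [[[-0.014,0,0],[0,0,0]],[[-0.014,0,0],[0,0,0]],[[-0.014,0,0],[0,0,0]],[[-0.014,0,0],[0,0,0]]]}}

```text
time_s: 24.25
position: [0.5204, -0.0918, 0.0758]
tool_rot: [[-0.004, 1.0, -0.0], [0.99, 0.004, -0.139], [-0.139, -0.001, -0.99]]
ft_force: [-1.0, 5.1, 3.2]
grip_width: 0.0
gripper_force: 2.6
```

{"method": "move_arm", "body": {"motion": [[[-0.014,0,0],[0,0,0]],[[-0.014,0,0],[0,0,0]],[[-0.014,0,0],[0,0,0]],[[-0.014,0,0],[0,0,0]]]}}

```text
time_s: 24.65
position: [0.5204, -0.0945, 0.0762]
tool_rot: [[-0.004, 1.0, -0.0], [0.99, 0.004, -0.139], [-0.139, -0.001, -0.99]]
ft_force: [0.2, 5.2, 4.0]
grip_width: 0.0
gripper_force: 2.5
```

{"method": "move_arm", "body": {"motion": [[[-0.014,0,0],[0,0,0]],[[-0.014,0,0],[0,0,0]],[[-0.014,0,0],[0,0,0]],[[-0.014,0,0],[0,0,0]]]}}

```text
time_s: 25.05
position: [0.5204, -0.0972, 0.0765]
tool_rot: [[-0.004, 1.0, -0.0], [0.99, 0.004, -0.138], [-0.138, -0.001, -0.99]]
ft_force: [0.3, 7.8, 3.1]
grip_width: -0.0003
gripper_force: 3.6
```

{"method": "move_arm", "body": {"motion": [[[-0.01,0,0],[0,0,0]],[[-0.01,0,0],[0,0,0]],[[0,0,0],[0,0,0]]]}}

```text
time_s: 25.35
position: [0.5204, -0.0977, 0.0766]
tool_rot: [[-0.004, 1.0, -0.0], [0.99, 0.004, -0.138], [-0.138, -0.001, -0.99]]
ft_force: [1.6, 9.1, 3.3]
grip_width: 0.0
gripper_force: 4.2
```

{"method": "move_arm", "body": {"motion": [[[-0.01,0,0],[0,0,0]],[[-0.01,0,0],[0,0,0]],[[0,0,0],[0,0,0]]]}}

```text
time_s: 25.65
position: [0.5204, -0.0983, 0.0767]
tool_rot: [[-0.004, 1.0, -0.0], [0.991, 0.004, -0.137], [-0.137, -0.001, -0.991]]
ft_force: [2.3, 11.5, 4.0]
grip_width: 0.0
gripper_force: 5.5
```

{"method": "move_arm", "body": {"motion": [[[-0.01,0,0],[0,0,0]],[[-0.01,0,0],[0,0,0]],[[0,0,0],[0,0,0]]]}}

```text
time_s: 25.95
position: [0.5204, -0.0989, 0.0768]
tool_rot: [[-0.004, 1.0, -0.0], [0.991, 0.004, -0.136], [-0.136, -0.001, -0.991]]
ft_force: [2.0, 14.1, 3.4]
grip_width: 0.0002
gripper_force: 6.6
```

{"method": "move_arm", "body": {"motion": [[[-0.01,0,0],[0,0,0]],[[0,0,0],[0,0,0]],[[0,0,0],[0,0,0]]]}}

```text
time_s: 26.25
position: [0.5204, -0.0991, 0.0768]
tool_rot: [[-0.004, 1.0, -0.0], [0.991, 0.004, -0.136], [-0.136, -0.001, -0.991]]
ft_force: [1.9, 15.7, 3.6]
grip_width: 0.0001
gripper_force: 7.3
```

{"method": "move_arm", "body": {"motion": [[[-0.008,0,0],[0,0,0]],[[0,0,0],[0,0,0]],[[0,0,0],[0,0,0]]]}}

```text
time_s: 26.55
position: [0.5203, -0.0994, 0.0768]
tool_rot: [[-0.004, 1.0, -0.0], [0.991, 0.004, -0.136], [-0.136, -0.001, -0.991]]
ft_force: [3.4, 17.0, 3.6]
grip_width: 0.0001
gripper_force: 7.9
```

{"method": "move_arm", "body": {"motion": [[[0.02,0,0],[0,0,0]],[[0.02,0,0],[0,0,0]],[[0.02,0,0],[0,0,0]],[[0.02,0,0],[0,0,0]],[[0,0,0],[0,0,0]]]}}

```text
time_s: 27.05
position: [0.5205, -0.0976, 0.0764]
tool_rot: [[-0.004, 1.0, -0.0], [0.99, 0.004, -0.14], [-0.14, -0.001, -0.99]]
ft_force: [0.4, 0.9, -0.3]
grip_width: 0.0003
gripper_force: 0.0
```

{"method": "move_arm", "body": {"motion": [[[0.2,0,0],[0,0,0]],[[0.3,0,0],[0,0,0]],[[0.4,0,0],[0,0,0]],[[0.4,0,0],[0,0,0]],[[0.3,0,-0.3],[0,0,0]],[[0.2,0,-0.4],[0,0,0]],[[0.2,0,-0.4],[0,0,0]],[[0,0,-0.4],[0,0,0]],[[0,0,0],[0,0,0]]]}}

```text
time_s: 27.95
position: [0.521, 0.0136, 0.1389]
tool_rot: [[-0.005, 1.0, 0.005], [0.99, 0.006, -0.14], [-0.14, 0.004, -0.99]]
ft_force: [0.6, -0.7, 0.5]
grip_width: -0.0002
gripper_force: 0.0
```

```bash
cat > g.py <<'E'
from h import *
import sys
s=env.observe();print(s["position"],s["ft_force"])
b=grab("side");w=grab("scene")
cv2.imwrite("pics/"+sys.argv[1],np.hstack([cv2.resize(b["frame"][160:230,235:305,::-1],(400,400)),cv2.resize(w["frame"][170:240,270:360,::-1],(400,400))]))
n=np.array([0,.1392,.9903]);x=np.array([0,-.9903,.1392]);O=np.array([.5195,-.098,.0414])
D=ptsmap(b)-O;dx,dy,dz=D@x*1000,D[...,0]*1000,D@n*1000
F=b["frame"].astype(int);sat=F.max(-1)-F.min(-1)
m=(dz>29)&(dz<39)&(abs(dy)<45)&(dx>-30)&(dx<130)&(sat<40)&(F.max(-1)>100)
P=np.c_[dx[m],dy[m]].astype(np.float32);print(m.sum(),cv2.minAreaRect(P),np.percentile(P,[1,99],axis=0))
m=(dz>3)&(dz<12)&(abs(dy)<30)&(dx>-40)&(dx<10)
print(np.c_[dx[m],dy[m],dz[m]].round(1).tolist())
E
python3 g.py g.png
```

```text
[0.52096164 0.01361804 0.13888587] [ 0.59721881 -0.70283889  0.5258225 ]
79 ((61.80530548095703, 24.7628173828125), (90.73762512207031, 73.25238037109375), 36.736141204833984) [[ 13.71241308 -27.26577244]
 [115.86648499  39.42676414]]
[[8.8, 9.4, 9.6], [9.1, -2.9, 8.0], [9.6, 3.1, 4.3], [9.2, -3.0, 3.9], [5.4, -5.4, 6.9], [5.5, 6.7, 4.1], [6.0, 3.6, 3.4], [5.8, 0.6, 3.3], [-1.3, -1.2, 9.2], [3.9, -5.2, 4.2], [4.8, -8.5, 3.1], [1.1, 7.4, 4.0], [1.0, 4.4, 3.8], [-0.2, 1.5, 4.5], [0.6, -1.7, 3.5], [-0.5, -4.6, 4.1], [-0.6, -7.6, 3.9], [-0.0, -10.8, 3.1], [-3.9, 8.2, 4.5], [-4.2, -4.0, 3.4], [-5.3, -6.8, 4.1], [-7.0, -24.9, 3.6], [-6.7, 14.6, 3.6], [-7.6, 2.6, 3.1], [-13.4, 12.6, 5.2], [-13.6, -8.6, 3.1], [-15.4, -20.4, 3.4], [-15.5, 25.0, 4.4], [-16.8, 10.1, 3.9], [-17.5, -1.9, 3.3], [-19.3, -7.6, 4.2], [-18.7, -10.8, 3.4], [-24.3, -12.9, 4.0], [-26.6, -18.5, 5.4], [-26.0, 2.4, 3.3], [-27.8, 29.7, 3.8], [-27.4, 26.7, 3.2], [-29.5, 9.0, 3.1], [-33.7, -20.4, 3.6], [-33.6, 15.6, 3.5], [-38.7, 16.4, 4.1], [-39.8, 1.6, 3.5]]
```

View pics/g.png

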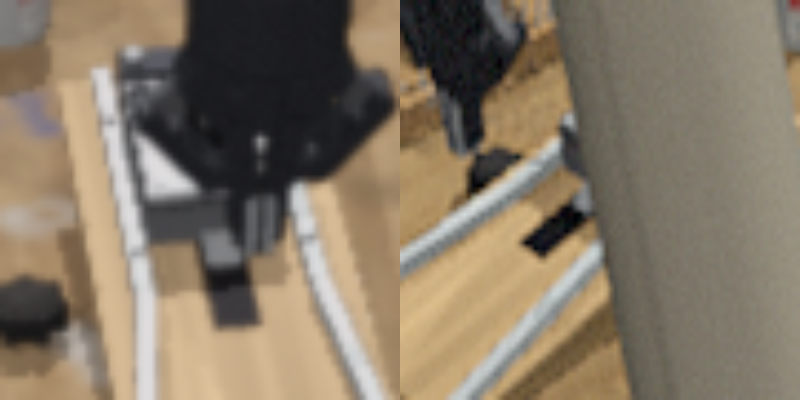

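Side crop: a light sloped nose (222,245) has appeared behind the cassette; check from above with the wrist camera.

{"method": "move_arm", "body": {"motion": [[[0,0,-0.5],[0,0,0]],[[0,0,-0.5],[0,0,0]],[[-0.3,0,-0.3],[0,0,0]],[[-0.4,0,0],[0,0,0]],[[-0.4,0,0],[0,0,0]],[[-0.4,0,0],[0,0,0]],[[-0.4,0,0],[0,0,0]],[[-0.2,0,0],[0,0,0]],[[0,0,0],[0,0,0]],[[0,0,0],[0,0,0]]]}}

```text
time_s: 29.05
position: [0.5204, -0.0823, 0.2152]
tool_rot: [[-0.004, 1.0, -0.001], [0.99, 0.004, -0.139], [-0.139, -0.001, -0.99]]
ft_force: [-1.0, -0.5, 0.5]
grip_width: -0.0
gripper_force: 0.0
```

Run:
```python
from h import *
s=env.observe();print(s["position"])
a=grab("wrist","i.png");W=ptsmap(a)
n=np.array([0,.1392,.9903]);x=np.array([0,-.9903,.1392]);O=np.array([.5195,-.098,.0414])
D=W-O;dx,dy,dz=D@x*1000,D[...,0]*1000,D@n*1000
F=a["frame"].astype(int);sat=F.max(-1)-F.min(-1)
m=(dz>30)&(dz<38)&(abs(dy)<45)&(sat<40)&(dx>-40)&(dx<140)
P=np.c_[dx[m],dy[m]];print("top",m.sum(),np.percentile(P,[.5,99.5],axis=0).round(1))
c=(abs(dy-1)<6)&(dx>-35)&(dx<25)&(dz<20)
for lo in range(-34,24,2):
    k=c&(dx>=lo)&(dx<lo+2); e=(abs(abs(dy-1)-20)<5)&(dx>=lo)&(dx<lo+2)&(dz<20)
    if k.any(): print(lo,k.sum(),np.median(dz[k]).round(1),np.median(dz[e]).round(1) if e.any() else '')
```

```text
[ 0.52042871 -0.08226109  0.21523597]
top 5081 [[ 17.1 -36.6]
 [ 94.6  38.6]]
-34 30 -0.7 -1.2
-32 28 -0.2 -0.9
-30 38 -0.6 -0.7
-28 30 -0.8 -1.1
-26 28 -0.7 -0.9
-24 38 -0.6 -0.7
-22 31 -0.8 -1.1
-20 28 -0.5 -0.8
-18 32 -0.6 -1.0
-16 38 -0.7 -0.8
-14 28 -0.6 -0.9
-12 28 -0.5 -0.9
-10 36 -0.4 -1.0
-8 31 -0.5 -1.0
-6 29 -0.6 -1.1
-4 30 -0.8 -1.1
-2 38 0.3 -1.1
0 28 0.9 -1.0
2 38 2.2 -1.1
4 31 2.5 -1.2
6 35 4.0 -0.8
8 35 4.2 -1.0
10 30 5.1 -1.0
12 37 5.7 -1.1
14 31 5.8 -1.3
16 75 10.9 7.7
```

View pics/i.png

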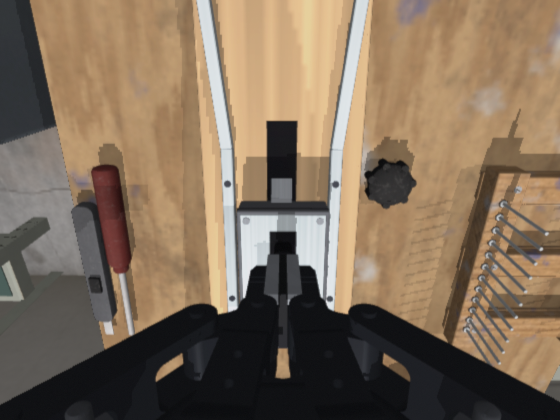

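The wrist view shows the catch nose at (282,190) behind the cassette's rear face (row 207). It ramps from 0 to about 7 mm over 19 mm, so it is fully up. Nothing else has moved and the robot is clear.

```bash
python3 -c "
from rig import env
print(env.close_job())"
```

```text
the job is handed in; nothing more can be done
None
```

The cassette is caught between the raised catch and the sprung buffer, pushed with at most about 17 N; the knob, tape roll and cup were not touched, and the job was handed in at about 29 s (the judge's result was not shown).

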